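Turn a kit circuit board solder side up with a lifter

TASK

Turn the circuit board over with the flat steel lifter: slide its blade under the board's outer long edge and tip it over the wooden strip, like a page, so that it lies solder side up, flat on its spacers and roughly square, in the empty half of the plywood work board. Touch the board only with the lifter, never with the gripper, then stand the lifter on the open bench again, off the work board, and let go. Leave the other things on the bench where they are.

Things in the scene. Friction and masses are not known exactly. Their poses are not given: they have to be found in the camera images.
- board: Blue circuit board, 70 (x) x 100 (y) x 3 mm, about 70 g, standing on four 8 mm thick brass spacers at x +-19.5, y +-42 mm. Origin: centre of the lower feet; z towards the component side (up at the start). Panel at z 10 to 13, so a 10 mm gap lies under it, clear between the spacers but for 1 mm solder bumps. Upper spacers z 13 to 28 mm, taller than all components: it stands on them when turned.
- board_mid (a point): Centre of the board's panel, 11.5 mm along z from the board's origin.
- workboard: Plywood work board fixed to the bench, 240 (x) x 140 (y) x 6 mm. Origin: centre of its underside, z up. A wooden strip, x -2.5 to 2.5 mm, top at z 12 mm, runs along y across its middle. The circuit board starts in the -x half, its inner long edge within 9 mm of the strip and about parallel to it, its outer edge facing -x; the +x half is empty.
- lifter: Lifter: flat steel blade 120 x 34 x 2.5 mm with an upright wooden handle, 110 g, standing freely on its blade. Origin: underside of the blade right below the handle; z up along the handle, x towards the blade's tip. Blade from x -25 to 95 mm. Handle 20 (x) x 16 (y) mm, top at z 80 mm; grip it from above across y.
- lifter_tip (a point): Middle of the blade's front edge, at mid thickness: x 95, z 1.25 mm in the lifter's frame.
- spool: Grey solder spool, 54 mm across, 32 mm high, bystander. Origin under its centre.
- offcut: Bystander: notched plywood offcut, about 70 x 44 x 4 mm, flat on the bench. Origin under its centre.
- offcut2: Bystander: plain plywood offcut, 60 x 30 x 4 mm, flat on the bench. Origin under its centre.
- cutters: Bystander: side cutters with black grips lying on the bench, about 140 mm long, 14 mm high. Origin at bench height, by the joint.
- dish: Bystander: small steel dish, 70 mm across, 22 mm high. Origin under its centre.
Things that resemble listed ones, but are neither listed nor needed, are in the scene too. Leave any orange or turquoise look-alike of the lifter alone.

How it is judged:
By the outcome, as a careful person would: the job done as asked, in the order asked, and still so for the second after the job is handed in, with the robot touching nothing.
It also fails if it takes over 58 s, if anything falls off the work surface, if the arm or the gripper's body presses on something with over 40 N, if the wrist force passes 120 N, or if a joint passes its speed limit or range.

ROBOT

A 6-joint arm with a two-finger parallel gripper is mounted at the origin on the work surface. World frame = base frame: x ahead of the robot, y to its left, z up, the work surface at z = 0. Lengths are in m, angles in rad, forces in N, time in s.
With the tool pointing down it reaches from about 0.25 to 0.775 m from the base axis. Payload 4 kg.
Tool frame: the origin (TCP) lies midway between the tips of the shut fingers; the grasp point (between the pads) lies robot.tcp_to_grasp behind it (robot.tcp_to_grasp is the distance from the TCP to the grasp point, in m); y points along the fingers, x is the direction in which the jaws open and shut, and the axes are right-handed (so a half turn about y gives the same grasp; the last joint's range is limited). The gripper opens to 94 mm and grips with 3 to 60 N. Pads are 16 mm wide; open, the fingers measure 119 mm over their backs; the gripper's body (75 mm by 177 mm) begins 78 mm behind the grasp point.
Start: joints at [1.151, 0.087, 1.371, -0, 1.684, -0.103], TCP at [0.171, 0.523, 0.206] pointing down, gripper open.
Joint ranges: [-3.1, 3.1], [-0.76, 2.03], [0.27, 2.55], [-1.08, 4.22], [0.17, 2.65], [-2.57, 2.57]. Speed limits (rad/s): [2.79, 2.79, 3.14, 3.14, 3.14, 3.14].

INTERFACE

Orientations are given as [roll, pitch, yaw] about the fixed x, y, z axes, in that order (R = Rz(yaw) Ry(pitch) Rx(roll)).
In Python, from bench import robot gives the robot as it stands.
- The arm moves only by the tool arm_command, never from a script. Its argument "series" is text: rows parted by semicolons, each of 7 numbers parted by spaces: the turn, a rotation vector about the tool's x, y, z in rad, then the shift along the tool's x, y, z in m, then the finger opening in m, from 0 to 0.094. A call has 1 to 12 rows; each row shifts and turns the pose as measured when the row begins, along the tool's axes as they then stand; what a row does not reach is not made up. A row lasts 1/10 s, in which the tool goes at most 50 mm and 8.59 degrees, less where a joint would pass 70% of its speed; a pose out of reach is approached as far as the arm can. A call with a gripper value outside its range is refused whole. The fingers move at their own pace and stop on an object; the grip force is fixed at half the most. Time passes only in rows, so rows that do not move let the fingers close. It gives the time, the measured TCP pose, the force and the opening at its end, in the units of the state.
- robot.get_obs(): the state, without advancing time (a new reading comes with each control period).
- robot.snapshot(name): name is "scene" or "top" or "wrist"; returns the picture (400x640x3 uint8, blue, green, red); there is no depth.
- robot.camera_params(name): a dict with "fx", "fy", "cx", "cy" (pixels), "distortion" ([k1, k2, p1, p2, k3] as OpenCV has them; the pictures are not rectified), "extrinsics" (4x4, takes a point from camera to world coordinates). Camera axes: x right, y up, looking along -z (the intrinsics and any distortion apply to the point x, -y, -z); pixel columns grow to the right and rows downward; lengths in m; the calibration is good to about 2 mm. A picture is of the moment at which its call begins: read the wrist's pose just before it. camera_params takes no time and is no camera call; for the wrist camera it gives the pose at the moment of the call.
- robot.close_job(): hands the job in, once; it reports no verdict.
Trained networks look in the newest picture that a camera, given by its name, has taken for a name from the list of things; names that differ only in an ending like _2 or _b are one class to them, and where a whole thing is asked for, a point or a joint stands for the part that bears it (a point fixed in the world has none). Each returns a list of dicts, best first, with "score" (0 to 1); they miss things now and then, are a little off and sometimes report something else, mostly with a low value. They report only what shows in the picture. A call takes as long as a camera call. They do not tell look-alikes from the thing itself.
- robot.spot_in(camera, target): "centre" ([x, y, z] in m, in the coordinates of the camera as it stood for that picture, good to about 4 mm: the middle of the surface that is visible of it).
The state is a dict: "time": time; "joint_positions": joint angles; "qvel": joint speeds; "joint_torque": joint torques, N m; "tool_pos": TCP position; "ee_rot": TCP orientation; "wrist_force": force on the tool from outside, world axes, zero at the start; "wrist_torque": the same for the moment, N m; "width": finger opening in m.
Only numpy, scipy, OpenCV 4.12 (cv2) and the standard library are available. Lean on these libraries where they do the work, as an engineer would, in place of code of your own. Each camera call takes 0.05 s, during which the arm holds its last target.

## Working session

There is one attempt and no reset: what is moved stays moved. The work goes in short steps, Python scripts to look and compute and a tool call to move; the robot and the scene stay as the last step left them, time stands still between calls to the robot, and variables do not carry over. Pictures are saved under pics/ and viewed, and the job is handed in when it is done.

Besides the shell and the picture viewer there is one more tool, called after ">>>" as name(argument=value, ...) on one line, values as JSON. arm_command: Moves the arm, as the interface text tells. Its arguments: {"type":"object","properties":{"series":{"type":"string"}},"required":["series"]}

```bash
mkdir -p pics; ls
cat > h.py <<'E'
import numpy as np, cv2
from scipy.spatial.transform import Rotation as R
from bench import robot
def cam(n):
    p=robot.camera_params(n);K=np.array([[p['fx'],0,p['cx']],[0,p['fy'],p['cy']],[0,0,1.]]);return K,np.array(p['distortion'],float),np.array(p['extrinsics'])
def proj(n,P,c=None):
    K,d,T=c or cam(n);P=np.atleast_2d(P);q=(P-T[:3,3])@T[:3,:3];q=q*[1,-1,-1]
    return cv2.projectPoints(q.reshape(-1,1,3),np.zeros(3),np.zeros(3),K,d)[0].reshape(-1,2)
def unproj(n,uv,z,c=None):
    K,d,T=c or cam(n);uv=np.array(uv,float).reshape(-1,1,2)
    r=cv2.undistortPoints(uv,K,d).reshape(-1,2);r=np.c_[r,np.ones(len(r))]*[1,-1,-1];r=r@T[:3,:3].T
    z=np.broadcast_to(z,len(r));s=(z-T[2,3])/r[:,2];return T[:3,3]+r*s[:,None]
def spot(n,t):
    T=cam(n)[2];return [(round(s['score'],2),np.round(T[:3,:3]@np.array(s['centre'])+T[:3,3],4)) for s in robot.spot_in(n,t)]
def st():
    o=robot.get_obs();print('t',o['time'],'tcp',np.round(o['tool_pos'],4),'rot',np.round(o['ee_rot'],4),'F',np.round(o['wrist_force'],2),'T',np.round(o['wrist_torque'],2),'w',o['width'],'q',np.round(o['joint_positions'],3));return o
E
python3 - <<'E'
from h import *
st();print(robot.tcp_to_grasp)
for n in ['top','scene']:
    cv2.imwrite(f'pics/{n}0.png',robot.snapshot(n));print(n,cam(n)[2][:3,3],cam(n)[0][0,0],cam(n)[1])
for t in ['lifter','board','workboard']:print(t,spot('top',t))
st()
E
```

```text
pics
t 0.0 tcp [0.1711 0.5221 0.2043] rot [-1.5706  0.0022  1.254 ] F [0.64 0.53 0.22] T [-0.01  0.05  0.03] w 0.09369387885130702 q [ 1.151  0.088  1.372 -0.     1.684 -0.103]
0.0188
top [ 0.35289387 -0.04695137  1.16330246] 402.6620870803592 [0.03427448 0.         0.         0.         0.        ]
scene [ 1.80160641 -0.27212467  0.84371738] 516.2909078421653 [0.01738641 0.         0.         0.         0.        ]
lifter [(0.66, array([ 3.908e-01, -5.358e-01, -3.000e-04])), (0.65, array([ 0.4976, -0.2918,  0.004 ])), (0.59, array([ 0.3154, -0.3276,  0.0014]))]
board [(0.71, array([ 0.5839, -0.0048,  0.0181]))]
workboard [(0.67, array([ 0.6439, -0.0122,  0.0049]))]
t 0.25 tcp [0.1712 0.5224 0.2049] rot [-1.5707e+00  1.0000e-03  1.2540e+00] F [0.02 0.24 0.13] T [ 0.04  0.03 -0.  ] w 0.09366716467911472 q [ 1.151  0.088  1.371 -0.     1.684 -0.103]
```

View pics/top0.png

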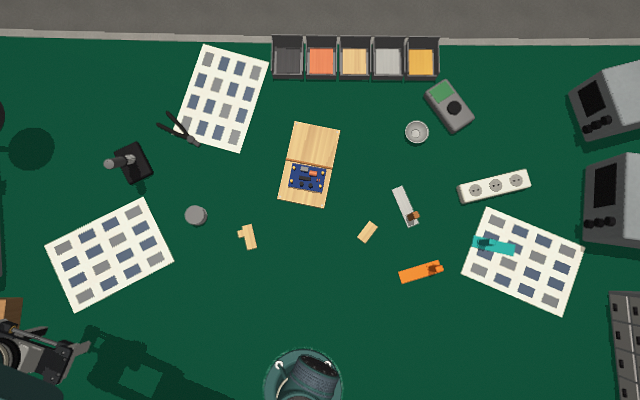

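View pics/scene0.png

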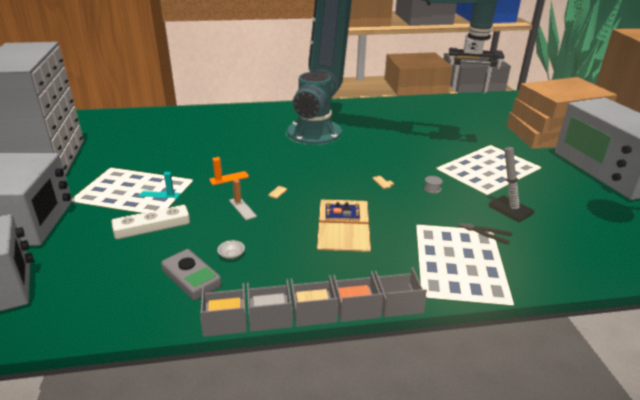

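Run:
```python
from h import *
im=cv2.imread('pics/top0.png')
a=cv2.resize(im[115:215,270:350],None,fx=5,fy=5,interpolation=cv2.INTER_CUBIC)
b=cv2.resize(im[175:235,380:430],None,fx=8,fy=8,interpolation=cv2.INTER_CUBIC)
c=np.zeros((500,800,3),np.uint8);c[:500,:400]=a[:500];c[:480,400:800]=b
cv2.imwrite('pics/zoom0.png',c)
T=cam('wrist')[2];o=robot.get_obs();Rt=R.from_euler('xyz',o['ee_rot']).as_matrix()
print(Rt.T@(T[:3,3]-o['tool_pos']),'\n',Rt.T@T[:3,:3],cam('wrist')[0],'\n',Rt)
```

```text
[ 1.11459934e-04 -1.78819137e-01  6.56274437e-02] 
 [[ 9.99999286e-01 -3.70018510e-04 -1.13599328e-03]
 [-1.02303166e-03  2.25915310e-01 -9.74146409e-01]
 [ 6.17090477e-04  9.74146876e-01  2.25914771e-01]] [[312.95218217   0.         318.59026187]
 [  0.         312.95218217 202.20221809]
 [  0.           0.           1.        ]] 
 [[ 3.11502197e-01 -4.16139891e-04 -9.50245341e-01]
 [ 9.50244868e-01 -9.53057356e-04  3.11502460e-01]
 [-1.03526691e-03 -9.99999459e-01  9.85553348e-05]]
```

View pics/zoom0.png

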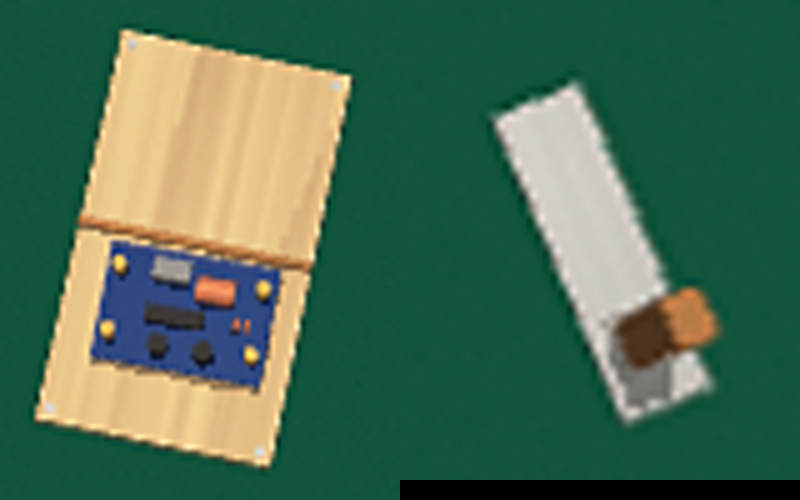

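Run:
```python
from h import *
f=lambda p,s,o:(np.array(p,float)+.5)/s-.5+np.array(o)
wb=unproj('top',f([(122,30),(350,75),(270,465),(37,420)],5,(270,115)),.006)
bd=unproj('top',f([(112,240),(281,270),(260,388),(92,358)],5,(270,115)),.019)
lf=unproj('top',f([(92,118),(178,83),(315,385),(228,423)],8,(380,175)),.0025)
ht=unproj('top',f([(292,318)],8,(380,175)),.08)
for n,q in (('wb',wb),('bd',bd),('lf',lf)):
    q=q[:,:2];m=q.mean(0);v=(q[0]+q[1]-q[2]-q[3])/2;w=(q[0]+q[3]-q[1]-q[2])/2
    print(n,m,'len',np.hypot(*v),np.hypot(*w),'yaw',np.arctan2(v[1],v[0]),np.arctan2(-w[0],w[1]))
    u=v/np.hypot(*v)
    if n=='lf':print('handle from blade',m-.035*u)
print(ht)
```

```text
wb [ 0.62478411 -0.0077665 ] len 0.23918982606253414 0.13810696645972653 yaw -0.19004943638664676 -0.18625427057063965
bd [ 0.58090008 -0.00356494] len 0.07043763522906726 0.09905857617757763 yaw -0.15442528462838728 -0.16884972237986198
lf [ 0.50233222 -0.28924721] len 0.12039335315163015 0.034521989057952104 yaw 0.403811405394791 0.4071928264402819
handle from blade [ 0.47014726 -0.30299963]
[[ 0.46986967 -0.30276217  0.08      ]]
```

```bash
cat >> h.py <<'E'
def rot(psi,roll=0): # tool pointing down, tool x at angle psi
    x=np.array([np.cos(psi),np.sin(psi),0]);y=np.array([0,0,-1.]);return np.c_[x,y,np.cross(x,y)]
def plan(P1,R1,N,w,arc=False,P0=None,R0=None):
    o=robot.get_obs()
    P0=np.array(o['tool_pos']) if P0 is None else P0;R0=R.from_euler('xyz',o['ee_rot']).as_matrix() if R0 is None else R0
    rv=R.from_matrix(R0.T@R1).as_rotvec();rows=[];P1=np.array(P1)
    for i in range(N):
        def pp(s):
            if not arc:return P0+s*(P1-P0)
            a0,a1=np.arctan2(P0[1],P0[0]),np.arctan2(P1[1],P1[0]);r0,r1=np.hypot(*P0[:2]),np.hypot(*P1[:2])
            a=a0+s*(a1-a0);r=r0+s*(r1-r0);return np.array([r*np.cos(a),r*np.sin(a),P0[2]+s*(P1[2]-P0[2])])
        Ri=R0@R.from_rotvec(rv*i/N).as_matrix()
        d=Ri.T@(pp((i+1)/N)-pp(i/N))
        rows.append(' '.join(f'{v:.3f}' for v in rv/N)+' '+' '.join(f'{v*1:.4f}' for v in d)+f' {w}')
    print('turn',np.round(rv,3),'shift',np.round(R0.T@(P1-P0),4));print('; '.join(rows))
E
python3 - <<'E'
from h import *
plan([.46,-.307,.2],rot(-1.166),21,.094,arc=True)
E
```

```text
turn [ 1.00e-03  2.42e+00 -1.00e-03] shift [-0.6982  0.0056 -0.5328]
0.000 0.115 -0.000 -0.0020 0.0002 -0.0482 0.094; 0.000 0.115 -0.000 -0.0006 0.0002 -0.0482 0.094; 0.000 0.115 -0.000 0.0007 0.0002 -0.0482 0.094; 0.000 0.115 -0.000 0.0020 0.0002 -0.0482 0.094; 0.000 0.115 -0.000 0.0033 0.0002 -0.0482 0.094; 0.000 0.115 -0.000 0.0047 0.0002 -0.0481 0.094; 0.000 0.115 -0.000 0.0060 0.0002 -0.0479 0.094; 0.000 0.115 -0.000 0.0073 0.0002 -0.0478 0.094; 0.000 0.115 -0.000 0.0086 0.0002 -0.0476 0.094; 0.000 0.115 -0.000 0.0099 0.0002 -0.0473 0.094; 0.000 0.115 -0.000 0.0112 0.0002 -0.0470 0.094; 0.000 0.115 -0.000 0.0125 0.0002 -0.0467 0.094; 0.000 0.115 -0.000 0.0138 0.0002 -0.0464 0.094; 0.000 0.115 -0.000 0.0151 0.0002 -0.0460 0.094; 0.000 0.115 -0.000 0.0163 0.0002 -0.0456 0.094; 0.000 0.115 -0.000 0.0176 0.0002 -0.0451 0.094; 0.000 0.115 -0.000 0.0188 0.0002 -0.0446 0.094; 0.000 0.115 -0.000 0.0201 0.0002 -0.0441 0.094; 0.000 0.115 -0.000 0.0213 0.0002 -0.0436 0.094; 0.000 0.115 -0.000 0.0225 0.0002 -0.0430 0.094; 0.000 0.115 -0.000 0.0236 0.0002 -0.0423 0.094
```

>>> arm_command(series="0 0.115 0 -0.002 0 -0.048 0.094; 0 0.115 0 0 0 -0.048 0.094; 0 0.115 0 0 0 -0.048 0.094; 0 0.115 0 0.002 0 -0.048 0.094; 0 0.115 0 0.003 0 -0.048 0.094; 0 0.115 0 0.005 0 -0.048 0.094; 0 0.115 0 0.006 0 -0.048 0.094; 0 0.115 0 0.007 0 -0.048 0.094; 0 0.115 0 0.009 0 -0.048 0.094; 0 0.115 0 0.010 0 -0.047 0.094; 0 0.115 0 0.011 0 -0.047 0.094")

```text
time: 1.35
tool_pos: [0.5294, 0.1467, 0.2006]
ee_rot: [-1.571, 0.004, -0.048]
wrist_force: [-0.0, -0.8, -0.2]
width: 0.094
```

Run:
```python
from h import *
st()
plan([.46,-.307,.2],rot(-1.166),12,.094,arc=True)
```

```text
t 1.35 tcp [0.5294 0.1467 0.2006] rot [-1.5706  0.0036 -0.0475] F [-0.01 -0.82 -0.2 ] T [-0.05  0.12 -0.02] w 0.09399611509978854 q [1.660e-01 8.900e-02 1.378e+00 1.000e-03 1.678e+00 2.140e-01]
turn [ 0.002  1.118 -0.003] shift [-0.0478  0.0006 -0.4565]
0.000 0.093 -0.000 0.0112 -0.0000 -0.0377 0.094; 0.000 0.093 -0.000 0.0121 0.0000 -0.0375 0.094; 0.000 0.093 -0.000 0.0129 0.0000 -0.0372 0.094; 0.000 0.093 -0.000 0.0137 0.0000 -0.0369 0.094; 0.000 0.093 -0.000 0.0145 0.0000 -0.0367 0.094; 0.000 0.093 -0.000 0.0153 0.0000 -0.0363 0.094; 0.000 0.093 -0.000 0.0161 0.0000 -0.0360 0.094; 0.000 0.093 -0.000 0.0169 0.0000 -0.0357 0.094; 0.000 0.093 -0.000 0.0176 0.0000 -0.0353 0.094; 0.000 0.093 -0.000 0.0184 0.0000 -0.0350 0.094; 0.000 0.093 -0.000 0.0192 0.0000 -0.0346 0.094; 0.000 0.093 -0.000 0.0199 0.0000 -0.0342 0.094
```

Run:
```python
from h import *
cv2.imwrite('pics/w1.png',robot.snapshot('wrist'));np.savez('w1.npz',*cam('wrist'))
```

>>> arm_command(series="0 0.093 0 0.011 0 -0.038 0.094; 0 0.093 0 0.012 0 -0.0375 0.094; 0 0.093 0 0.013 0 -0.037 0.094; 0 0.093 0 0.014 0 -0.037 0.094; 0 0.093 0 0.0145 0 -0.037 0.094; 0 0.093 0 0.015 0 -0.036 0.094; 0 0.093 0 0.016 0 -0.036 0.094; 0 0.093 0 0.017 0 -0.036 0.094; 0 0.093 0 0.018 0 -0.035 0.094; 0 0.093 0 0.018 0 -0.035 0.094; 0 0.093 0 0.019 0 -0.035 0.094; 0 0.093 0 0.02 0 -0.034 0.094")

```text
time: 2.6
tool_pos: [0.4471, -0.3265, 0.1996]
ee_rot: [-1.576, -0.002, -1.213]
wrist_force: [-0.1, -0.3, 0.3]
width: 0.094
```

Run:
```python
from h import *
st()
cv2.imwrite('pics/w2.png',robot.snapshot('wrist'));np.savez('w2.npz',*cam('wrist'))
print(spot('wrist','lifter'))
```

```text
t 2.6 tcp [ 0.4471 -0.3265  0.1996] rot [-1.5764 -0.0016 -1.2134] F [-0.11 -0.31  0.26] T [-0.07  0.17 -0.04] w 0.09399754703182558 q [-0.73   0.098  1.371 -0.006  1.674  0.483]
[(0.81, array([ 0.5058, -0.2908,  0.0024])), (0.81, array([ 0.3109, -0.3267,  0.0044]))]
```

View pics/w1.png

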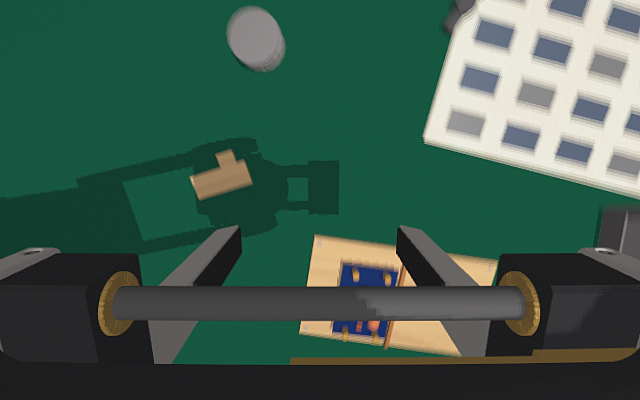

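View pics/w2.png

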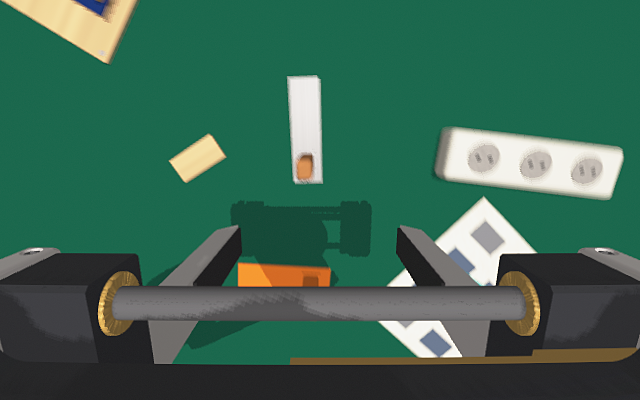

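Run:
```python
from h import *
im=cv2.imread('pics/w2.png')
cv2.imwrite('pics/z2.png',cv2.resize(im[65:195,255:355],None,fx=4.5,fy=4.5,interpolation=cv2.INTER_CUBIC))
```

```text
(no output)
```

View pics/z2.png

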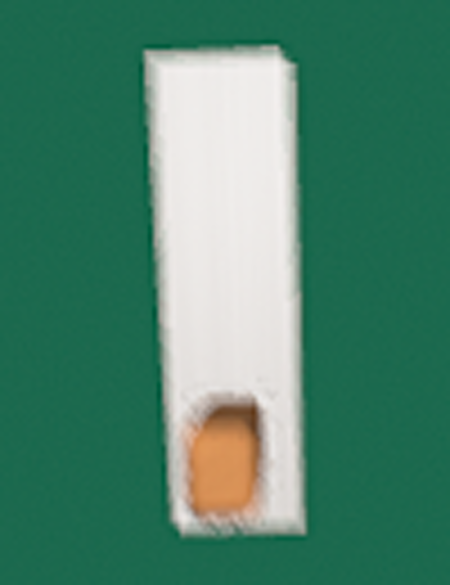

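Run:
```python
from h import *
st();im=robot.snapshot('wrist');np.savez('w3.npz',*cam('wrist'));cv2.imwrite('pics/w3.png',im)
cv2.imwrite('pics/z3.png',cv2.resize(im[65:195,255:355],None,fx=4.5,fy=4.5,interpolation=cv2.INTER_CUBIC))
```

```text
t 2.7 tcp [ 0.4453 -0.3289  0.1994] rot [-1.5784 -0.0024 -1.2169] F [ 0.31  0.39 -0.73] T [-0.03  0.1   0.07] w 0.09369299991011769 q [-0.734  0.098  1.371 -0.008  1.674  0.483]
```

View pics/z3.png

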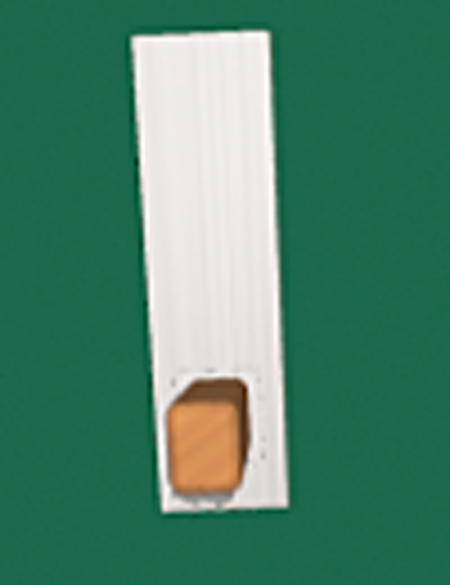

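Run:
```python
from h import *
f=lambda p,s,o:(np.array(p,float)+.5)/s-.5+np.array(o)
d=np.load('w3.npz');c=(d['arr_0'],d['arr_1'],d['arr_2'])
q=unproj('wrist',f([(131,36),(269,31),(289,508),(162,513)],4.5,(255,65)),.0025,c)[:,:2]
h=unproj('wrist',f([(204,447)],4.5,(255,65)),.08,c)
m=q.mean(0);v=(q[0]+q[1]-q[2]-q[3])/2;w=(q[0]+q[3]-q[1]-q[2])/2;yaw=np.arctan2(v[1],v[0])
print(m,np.hypot(*v),np.hypot(*w),yaw,np.arctan2(-w[0],w[1]),m-.035*v/np.hypot(*v),h)
plan([.4698,-.3028,.2],rot(yaw-np.pi/2),4,.05)
```

```text
[ 0.50240762 -0.28477136] 0.12070086956439072 0.0343992523840379 0.4013472994961554 0.3945008976470712 [ 0.47018887 -0.29844442] [[ 0.47060981 -0.29841042  0.08      ]]
turn [ 0.006 -0.044  0.001] shift [-0.0144 -0.0007  0.03  ]
0.001 -0.011 0.000 -0.0036 -0.0002 0.0075 0.05; 0.001 -0.011 0.000 -0.0035 -0.0002 0.0075 0.05; 0.001 -0.011 0.000 -0.0034 -0.0001 0.0076 0.05; 0.001 -0.011 0.000 -0.0034 -0.0001 0.0076 0.05
```

Run:
```python
from h import *
plan([.4703,-.2990,.12],rot(.399-np.pi/2),5,.06)
```

```text
turn [ 0.006 -0.041  0.001] shift [-0.0179  0.0793  0.0323]
0.001 -0.008 0.000 -0.0036 0.0159 0.0065 0.06; 0.001 -0.008 0.000 -0.0035 0.0159 0.0065 0.06; 0.001 -0.008 0.000 -0.0035 0.0159 0.0065 0.06; 0.001 -0.008 0.000 -0.0034 0.0159 0.0065 0.06; 0.001 -0.008 0.000 -0.0033 0.0159 0.0065 0.06
```

>>> arm_command(series="0.001 -0.008 0 -0.0036 0.016 0.0065 0.06; 0.001 -0.008 0 -0.0035 0.016 0.0065 0.06; 0.001 -0.008 0 -0.0035 0.016 0.0065 0.06; 0.001 -0.008 0 -0.0034 0.016 0.0065 0.06; 0.001 -0.008 0 -0.0033 0.016 0.0065 0.06; 0 0 0 0 0 0 0.06")

```text
time: 3.35
tool_pos: [0.4757, -0.2911, 0.1177]
ee_rot: [-1.567, -0.0, -1.158]
wrist_force: [-0.4, 0.4, -0.1]
width: 0.0598
```

Run:
```python
from h import *
st();im=robot.snapshot('wrist');cv2.imwrite('pics/w4.png',im)
plan([.4703,-.2990,.045],rot(.399-np.pi/2),4,.06)
```

```text
t 3.35 tcp [ 0.4757 -0.2911  0.1177] rot [-1.5669e+00 -5.0000e-04 -1.1583e+00] F [-0.36  0.44 -0.11] T [-0.03  0.13  0.01] w 0.05975229531586093 q [-0.653  0.136  1.492  0.003  1.511  0.505]
turn [-0.005  0.013  0.003] shift [ 0.0039  0.0742 -0.0086]
-0.001 0.003 0.001 0.0010 0.0185 -0.0021 0.06; -0.001 0.003 0.001 0.0010 0.0186 -0.0021 0.06; -0.001 0.003 0.001 0.0010 0.0186 -0.0021 0.06; -0.001 0.003 0.001 0.0010 0.0186 -0.0021 0.06
```

View pics/w4.png

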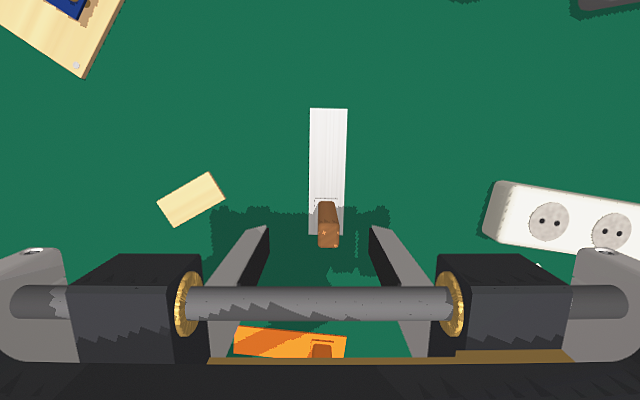

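>>> arm_command(series="-0.001 0.003 0.001 0.001 0.018 -0.002 0.06; -0.001 0.003 0 0.001 0.018 -0.002 0.06; -0.001 0.003 0.001 0.001 0.018 -0.002 0.06; -0.001 0.003 0.001 0.001 0.014 -0.002 0.06; 0 0 0 0 0 0 0.06")

```text
time: 3.9
tool_pos: [0.4757, -0.2995, 0.0564]
ee_rot: [-1.564, -0.01, -1.165]
wrist_force: [0.4, 1.0, 1.1]
width: 0.0603
```

Run:
```python
from h import *
st()
plan([.4703,-.2990,.045],rot(.399-np.pi/2),1,.06)
```

```text
t 3.9 tcp [ 0.4757 -0.2995  0.0564] rot [-1.564  -0.0101 -1.1651] F [0.44 1.   1.08] T [0.03 0.18 0.02] w 0.06027294728757558 q [-6.630e-01  1.810e-01  1.567e+00  1.000e-03  1.381e+00  5.010e-01]
turn [-0.007  0.007  0.01 ] shift [-0.0027  0.0114 -0.0048]
-0.007 0.007 0.010 -0.0027 0.0114 -0.0048 0.06
```

>>> arm_command(series="-0.006 0.006 0.009 -0.002 0.01 -0.004 0.06; 0 0 0 0 0 0 0.06")

```text
time: 4.1
tool_pos: [0.472, -0.2998, 0.0476]
ee_rot: [-1.569, -0.003, -1.171]
wrist_force: [0.0, 0.4, 0.1]
width: 0.0598
```

Run:
```python
from h import *
st()
plan([.4703,-.2990,.045],rot(.399-np.pi/2),1,.06)
```

```text
t 4.1 tcp [ 0.472  -0.2998  0.0476] rot [-1.569  -0.0028 -1.171 ] F [0.04 0.4  0.06] T [-0.    0.17 -0.01] w 0.059848226359058725 q [-0.667  0.189  1.577  0.     1.373  0.504]
turn [-0.002  0.001  0.003] shift [-0.0014  0.0025 -0.0013]
-0.002 0.001 0.003 -0.0014 0.0025 -0.0013 0.06
```

Good; close the jaws.

>>> arm_command(series="-0.002 0 0.003 0 0.002 -0.001 0.03; 0 0 0 0 0 0 0.015; 0 0 0 0 0 0 0; 0 0 0 0 0 0 0; 0 0 0 0 0 0 0; 0 0 0 0 0 0 0")

```text
time: 4.7
tool_pos: [0.4725, -0.3014, 0.0483]
ee_rot: [-1.569, -0.004, -1.171]
wrist_force: [1.5, -0.8, -1.4]
width: 0.0156
```

Run:
```python
from h import *
st();im=robot.snapshot('wrist');cv2.imwrite('pics/w5.png',im);np.savez('w5.npz',*cam('wrist'))
st()
```

```text
t 4.7 tcp [ 0.4725 -0.3014  0.0483] rot [-1.5686 -0.0038 -1.1711] F [ 1.49 -0.83 -1.37] T [-0.39  0.02 -0.12] w 0.015562466311242936 q [-0.669  0.19   1.574  0.     1.374  0.502]
t 4.75 tcp [ 0.4725 -0.3013  0.0481] rot [-1.5687 -0.0037 -1.171 ] F [-0.52  0.53 -0.91] T [-0.06  0.14  0.01] w 0.015425480198326007 q [-0.669  0.19   1.574  0.     1.373  0.502]
```

View pics/w5.png

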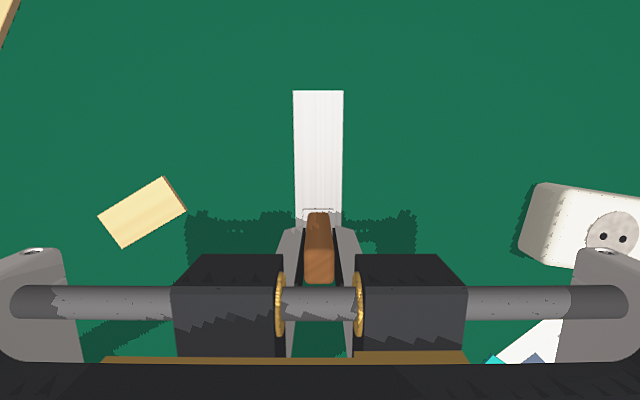

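Run:
```python
from h import *
d=np.load('w5.npz');c=(d['arr_0'],d['arr_1'],d['arr_2'])
im=cv2.imread('pics/w5.png')
cv2.imwrite('pics/z5.png',cv2.resize(im[80:230,270:370],None,fx=5,fy=5,interpolation=cv2.INTER_CUBIC)[:600])
q=unproj('wrist',[(293,91),(343,91)],.0025,c)
o=robot.get_obs();Rt=R.from_euler('xyz',o['ee_rot']).as_matrix()
print(q,np.linalg.norm(q[0]-q[1]),(q.mean(0)-o['tool_pos'])@Rt)
```

```text
[[ 0.5490436  -0.24950941  0.0025    ]
 [ 0.56235451 -0.28093421  0.0025    ]] 0.0341276808801427 [-0.00106101  0.04580979  0.09058289]
```

```bash
cat >> h.py <<'E'
o0=[-1.5687,-0.0037,-1.171]
R0=R.from_euler('xyz',o0).as_matrix()
RL0=R.from_euler('xyz',[0,0,.400]).as_matrix()
TL=R0.T@RL0   # lifter axes in tool
tipT=np.array([-.0010,.0468,.0906])
def tgt(tip,yaw,pitch=0): # lifter tip world (mid thickness), yaw, pitch (+ = tip down)
    RL=R.from_euler('xyz',[0,pitch,yaw]).as_matrix();Rt=RL@TL.T
    return np.array(tip)-Rt@tipT,Rt
def tipnow():
    o=robot.get_obs();Rt=R.from_euler('xyz',o['ee_rot']).as_matrix()
    RL=Rt@TL
    print('t',o['time'],'tip',np.round(o['tool_pos']+Rt@tipT,4),'ypr',np.round(R.from_matrix(RL).as_euler('ZYX'),4),'F',np.round(o['wrist_force'],2),'T',np.round(o['wrist_torque'],2),'w',round(o['width'],4))
E
python3 - <<'E'
from h import *
tipnow()
P,Rt=tgt([.5217,.0063,.085],-.165)
print(P)
o=robot.get_obs()
plan(P,Rt,11,0,arc=True,P0=np.array(o['tool_pos'])+[0,0,.08])
E
```

```text
t 4.75 tip [ 0.5557 -0.2653  0.0015] ypr [ 0.4  0.  -0. ] F [-0.52  0.53 -0.91] T [-0.06  0.14  0.01] w 0.0154
[0.43210086 0.02039929 0.13161335]
turn [-0.002  0.565 -0.001] shift [-0.3121 -0.0045  0.088 ]
-0.000 0.051 -0.000 -0.0277 -0.0004 0.0182 0; -0.000 0.051 -0.000 -0.0290 -0.0004 0.0146 0; -0.000 0.051 -0.000 -0.0299 -0.0004 0.0110 0; -0.000 0.051 -0.000 -0.0304 -0.0004 0.0074 0; -0.000 0.051 -0.000 -0.0305 -0.0004 0.0037 0; -0.000 0.051 -0.000 -0.0301 -0.0004 0.0002 0; -0.000 0.051 -0.000 -0.0293 -0.0004 -0.0032 0; -0.000 0.051 -0.000 -0.0282 -0.0004 -0.0064 0; -0.000 0.051 -0.000 -0.0267 -0.0004 -0.0095 0; -0.000 0.051 -0.000 -0.0248 -0.0004 -0.0123 0; -0.000 0.051 -0.000 -0.0227 -0.0004 -0.0148 0
```

>>> arm_command(series="0 0 0 0 -0.01 0 0; 0 0 0 0 -0.018 0 0; 0 0 0 0 -0.018 0 0; 0 0 0 0 -0.018 0 0; 0 0 0 0 -0.016 0 0; 0 0 0 0 0 0 0")

```text
time: 5.35
tool_pos: [0.4713, -0.3004, 0.132]
ee_rot: [-1.57, -0.001, -1.171]
wrist_force: [0.6, 0.4, -1.1]
width: 0.0158
```

>>> arm_command(series="0 0.03 0 -0.018 0 0.012 0; 0 0.051 0 -0.029 0 0.0146 0; 0 0.051 0 -0.03 0 0.011 0; 0 0.051 0 -0.0304 0 0.0074 0; 0 0.051 0 -0.0305 0 0.0037 0; 0 0.051 0 -0.03 0 0 0; 0 0.051 0 -0.029 0 -0.003 0; 0 0.051 0 -0.028 0 -0.0064 0; 0 0.051 0 -0.027 0 -0.0095 0; 0 0.051 0 -0.025 0 -0.012 0; 0 0.04 0 -0.016 0 -0.01 0; 0 0 0 0 0 0 0")

```text
time: 6.55
tool_pos: [0.4235, 0.0143, 0.1242]
ee_rot: [-1.581, 0.001, -1.725]
wrist_force: [-0.2, -0.7, -1.4]
width: 0.0157
```

Run:
```python
from h import *
tipnow();st()
P,Rt=tgt([.5217,.0063,.085],-.165)
plan(P,Rt,1,0)
im=robot.snapshot('wrist');cv2.imwrite('pics/w6.png',im);np.savez('w6.npz',*cam('wrist'))
```

```text
t 6.55 tip [0.5128 0.0015 0.0765] ypr [-0.1537  0.0119  0.0049] F [-0.18 -0.71 -1.4 ] T [ 0.01  0.1  -0.01] w 0.0157
t 6.55 tcp [0.4235 0.0143 0.1242] rot [-1.5806e+00  1.2000e-03 -1.7247e+00] F [-0.18 -0.71 -1.4 ] T [ 0.01  0.1  -0.01] w 0.015744267081536693 q [-0.102 -0.161  1.773  0.002  1.54   1.623]
turn [ 0.012  0.011 -0.005] shift [-0.0074 -0.0075  0.0075]
0.012 0.011 -0.005 -0.0074 -0.0075 0.0075 0
```

View pics/w6.png

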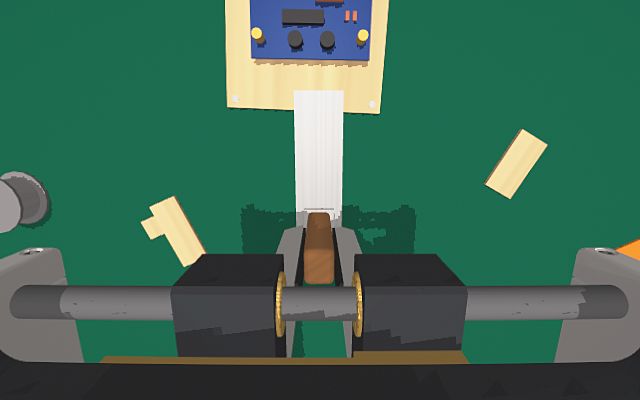

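Run:
```python
from h import *
im=cv2.imread('pics/w6.png')
cv2.imwrite('pics/z6.png',cv2.resize(im[0:120,220:395],None,fx=4.5,fy=4.5,interpolation=cv2.INTER_CUBIC))
```

```text
(no output)
```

View pics/z6.png

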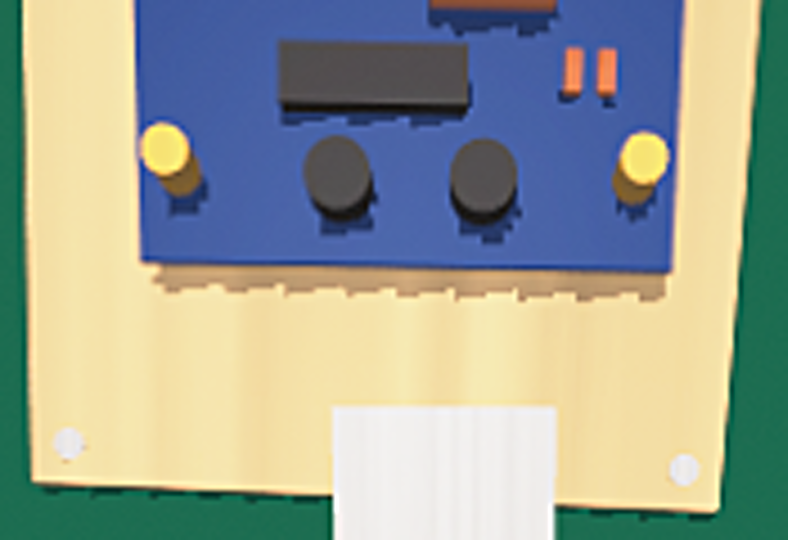

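Run:
```python
from h import *
f=lambda p,s,o:(np.array(p,float)+.5)/s-.5+np.array(o)
d=np.load('w6.npz');c=(d['arr_0'],d['arr_1'],d['arr_2'])
b=unproj('wrist',f([(142,261),(670,269)],4.5,(220,0)),.019,c)
w=unproj('wrist',f([(33,483),(718,513)],4.5,(220,0)),.006,c)
t=unproj('wrist',f([(334,407),(556,406)],4.5,(220,0)),.0765,c)
for n,q in(('b',b),('w',w),('t',t)):
    e=q[0]-q[1];print(n,q[:,:2].round(4),np.linalg.norm(e),'mid',q.mean(0).round(4),'yaw',np.arctan2(-e[0],e[1]))
```

```text
b [[ 0.5543  0.0512]
 [ 0.5377 -0.0463]] 0.09886994637052278 mid [0.546  0.0024 0.019 ] yaw -0.16841094083400432
w [[ 0.5196  0.0835]
 [ 0.4925 -0.0528]] 0.13898244762061698 mid [0.5061 0.0154 0.006 ] yaw -0.19632655905406216
t [[ 0.5162  0.0166]
 [ 0.5112 -0.0168]] 0.03379810563763806 mid [ 5.137e-01 -1.000e-04  7.650e-02] yaw -0.14931977803091012
```

Run:
```python
from h import *
tipnow()
P,Rt=tgt([.5213,.0066,.030],-.168)
plan(P,Rt,4,0)
```

```text
t 6.6 tip [5.132e-01 5.000e-04 7.650e-02] ypr [-0.1539  0.0115  0.0043] F [ 0.06 -0.43 -1.22] T [-0.    0.2  -0.03] w 0.0158
turn [ 0.011  0.014 -0.004] shift [-0.0087  0.0475  0.0069]
0.003 0.004 -0.001 -0.0022 0.0119 0.0017 0; 0.003 0.004 -0.001 -0.0022 0.0119 0.0017 0; 0.003 0.004 -0.001 -0.0022 0.0119 0.0016 0; 0.003 0.004 -0.001 -0.0022 0.0119 0.0016 0
```

>>> arm_command(series="0.003 0.004 -0.001 -0.0022 0.012 0.0017 0; 0.003 0.004 -0.001 -0.0022 0.012 0.0017 0; 0.003 0.004 -0.001 -0.0022 0.012 0.0016 0; 0.003 0.004 -0.001 -0.002 0.008 0.0016 0; 0 0 0 0 0 0 0")

```text
time: 7.1
tool_pos: [0.433, 0.0172, 0.0748]
ee_rot: [-1.569, -0.006, -1.745]
wrist_force: [-0.2, 0.7, -1.7]
width: 0.0159
```

Run:
```python
from h import *
tipnow()
P,Rt=tgt([.5213,.0066,.0115],-.168)
plan(P,Rt,3,0)
```

```text
t 7.1 tip [0.5225 0.0022 0.0282] ypr [-1.738e-01  1.000e-04 -2.200e-03] F [-0.18  0.66 -1.7 ] T [0.05 0.19 0.05] w 0.0159
turn [ 0.    -0.006  0.002] shift [-0.0036  0.0167 -0.002 ]
0.000 -0.002 0.001 -0.0012 0.0056 -0.0007 0; 0.000 -0.002 0.001 -0.0012 0.0056 -0.0007 0; 0.000 -0.002 0.001 -0.0012 0.0056 -0.0007 0
```

>>> arm_command(series="0 -0.002 0.001 -0.0012 0.0055 -0.0007 0; 0 -0.002 0.001 -0.0012 0.0055 -0.0007 0; 0 -0.002 0 -0.001 0.005 -0.0005 0; 0 0 0 0 0 0 0")

```text
time: 7.5
tool_pos: [0.4323, 0.02, 0.0575]
ee_rot: [-1.569, -0.004, -1.74]
wrist_force: [-1.2, -0.3, -1.5]
width: 0.016
```

Run:
```python
from h import *
tipnow()
P,Rt=tgt([.5213,.0066,.0108],-.168)
plan(P,Rt,1,0)
im=robot.snapshot('wrist');cv2.imwrite('pics/w7.png',im);np.savez('w7.npz',*cam('wrist'))
cv2.imwrite('pics/z7.png',cv2.resize(im[0:130,220:395],None,fx=4.5,fy=4.5,interpolation=cv2.INTER_CUBIC))
tipnow()
```

```text
t 7.5 tip [0.5218 0.0056 0.0109] ypr [-0.1686 -0.     -0.0003] F [-1.19 -0.31 -1.49] T [-0.02  0.23  0.06] w 0.016
turn [-0.    -0.001  0.   ] shift [-0.0009  0.0001 -0.0007]
-0.000 -0.001 0.000 -0.0009 0.0001 -0.0007 0
t 7.55 tip [0.5222 0.0055 0.0114] ypr [-0.1687 -0.0009 -0.0003] F [-0.58 -0.3  -1.08] T [-0.02  0.23 -0.01] w 0.0159
```

View pics/z7.png

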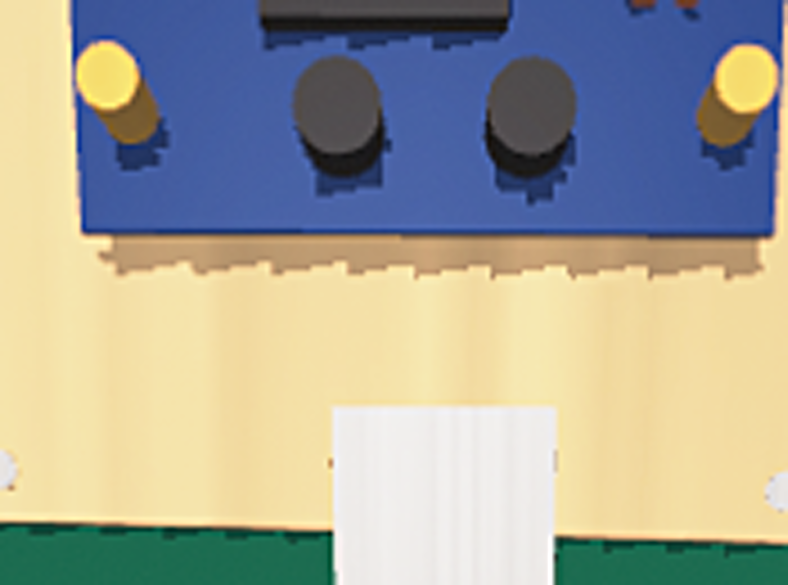

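>>> arm_command(series="0 0 0 -0.0004 0.0003 0.009 0; 0 0 0 -0.0003 0.0003 0.009 0; 0 0 0 0 0.0002 0 0")

```text
time: 7.85
tool_pos: [0.4531, 0.0173, 0.0584]
ee_rot: [-1.564, -0.004, -1.739]
wrist_force: [0.0, -0.6, -1.5]
width: 0.0159
```

Run:
```python
from h import *
tipnow()
P,Rt=tgt([.546+.015*.986,.0024-.015*.167,.0106],-.170)
plan(P,Rt,4,0)
```

```text
t 7.85 tip [0.5428 0.0029 0.0121] ypr [-1.684e-01 -4.200e-03 -1.000e-04] F [ 0.04 -0.55 -1.54] T [ 0.    0.2  -0.01] w 0.0159
turn [-0.004  0.002  0.   ] shift [-0.0002  0.0013  0.0184]
-0.001 0.000 0.000 -0.0000 0.0003 0.0046 0; -0.001 0.000 0.000 -0.0000 0.0003 0.0046 0; -0.001 0.000 0.000 -0.0001 0.0003 0.0046 0; -0.001 0.000 0.000 -0.0001 0.0003 0.0046 0
```

>>> arm_command(series="-0.005 0 0 0 0.0012 0 0; 0 0 0 0 0 0 0")

```text
time: 8.05
tool_pos: [0.4538, 0.0173, 0.0573]
ee_rot: [-1.57, -0.004, -1.739]
wrist_force: [0.2, 0.7, -1.0]
width: 0.0162
```

Run:
```python
from h import *
tipnow()
P,Rt=tgt([.546+.015*.986,.0024-.015*.167,.0106],-.170)
plan(P,Rt,4,0)
```

```text
t 8.05 tip [0.5433 0.0028 0.0106] ypr [-1.685e-01  1.000e-03 -1.000e-04] F [ 0.17  0.66 -1.05] T [ 0.05  0.13 -0.04] w 0.0162
turn [0.001 0.002 0.   ] shift [-0.0002  0.0001  0.0177]
0.000 0.000 0.000 -0.0000 0.0000 0.0044 0; 0.000 0.000 0.000 -0.0000 0.0000 0.0044 0; 0.000 0.000 0.000 -0.0000 0.0000 0.0044 0; 0.000 0.000 0.000 -0.0000 0.0000 0.0044 0
```

>>> arm_command(series="0 0 0 0 0 0.004 0; -0.001 0 0 0 0 0.004 0; -0.001 0 0 0 0.0003 0.004 0; -0.001 0 0 0 0.0003 0.004 0; 0 0 0 0 0 0 0")

```text
time: 8.55
tool_pos: [0.4709, 0.0143, 0.0567]
ee_rot: [-1.573, -0.004, -1.739]
wrist_force: [-0.5, 0.4, -0.7]
width: 0.0154
```

Run:
```python
from h import *
tipnow()
im=robot.snapshot('wrist');cv2.imwrite('pics/w8.png',im);np.savez('w8.npz',*cam('wrist'))
cv2.imwrite('pics/z8.png',cv2.resize(im[0:130,220:395],None,fx=4.5,fy=4.5,interpolation=cv2.INTER_CUBIC))
```

```text
t 8.55 tip [ 5.603e-01 -1.000e-04  9.700e-03] ypr [-1.685e-01  4.000e-03 -1.000e-04] F [-0.45  0.37 -0.7 ] T [0.   0.18 0.01] w 0.0154
```

View pics/z8.png

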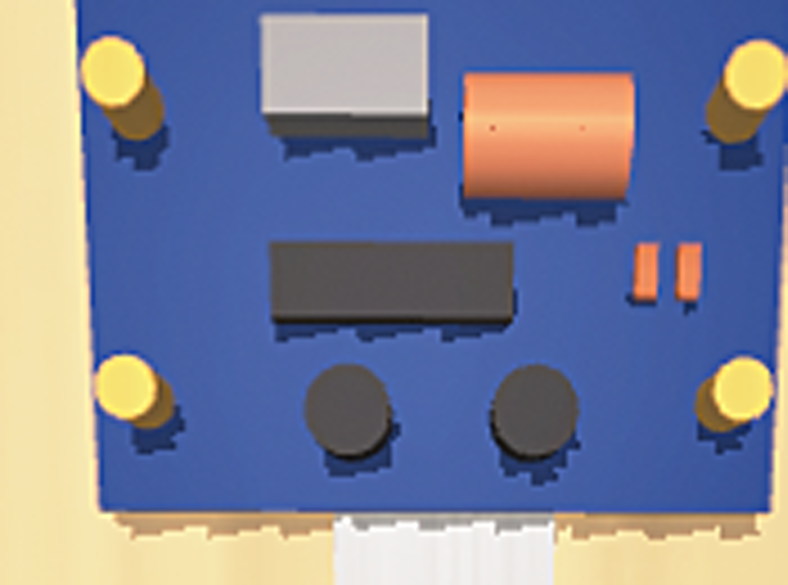

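>>> arm_command(series="0.002 0 0 0 -0.004 0 0; 0.001 0 0 0 -0.004 0 0; 0 0 0 0 -0.004 0.0005 0; 0 0 0 0 -0.004 0.0005 0; 0 0 0 0 0 0 0")

```text
time: 9.1
tool_pos: [0.4713, 0.0144, 0.0741]
ee_rot: [-1.57, -0.004, -1.739]
wrist_force: [-0.1, -0.3, -1.3]
width: 0.0155
```

```bash
cat > look.py <<'E'
import sys
from h import *
n=sys.argv[1];tipnow()
im=robot.snapshot('wrist');cv2.imwrite(f'pics/w{n}.png',im);np.savez(f'w{n}.npz',*cam('wrist'))
s=robot.snapshot('scene')
a=cv2.resize(im[0:230,180:440],None,fx=2,fy=2,interpolation=cv2.INTER_CUBIC)
b=cv2.resize(s[180:260,290:390],None,fx=2.7,fy=2.7,interpolation=cv2.INTER_CUBIC)
c=np.zeros((460,790,3),np.uint8);c[:460,:520]=a;c[:b.shape[0],520:]=b[:,:270];cv2.imwrite(f'pics/l{n}.png',c)
E
python3 look.py 9
```

```text
t 9.1 tip [ 0.5608 -0.      0.0274] ypr [-1.683e-01  1.500e-03 -1.000e-04] F [-0.06 -0.25 -1.31] T [-0.03  0.24 -0.01] w 0.0155
```

View pics/l9.png

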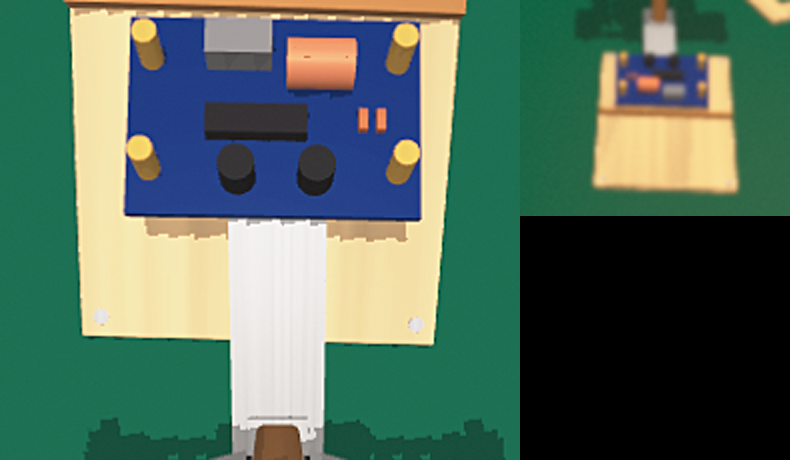

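>>> arm_command(series="0 0 0 0 -0.0035 0.002 0; 0 0 0 0 -0.0035 0.002 0; 0 0 0 0 -0.003 0.0025 0; 0 0 0 0 -0.003 0.0025 0; 0 0 0 0 0 0 0")

```text
time: 9.7
tool_pos: [0.4804, 0.0128, 0.0872]
ee_rot: [-1.572, -0.004, -1.739]
wrist_force: [-0.6, 0.3, -0.8]
width: 0.0161
```

```bash
python3 look.py 10
```

```text
t 9.7 tip [ 0.5698 -0.0016  0.0404] ypr [-0.1684  0.0031 -0.0003] F [-0.55  0.32 -0.84] T [0.01 0.2  0.02] w 0.0161
```

View pics/l10.png

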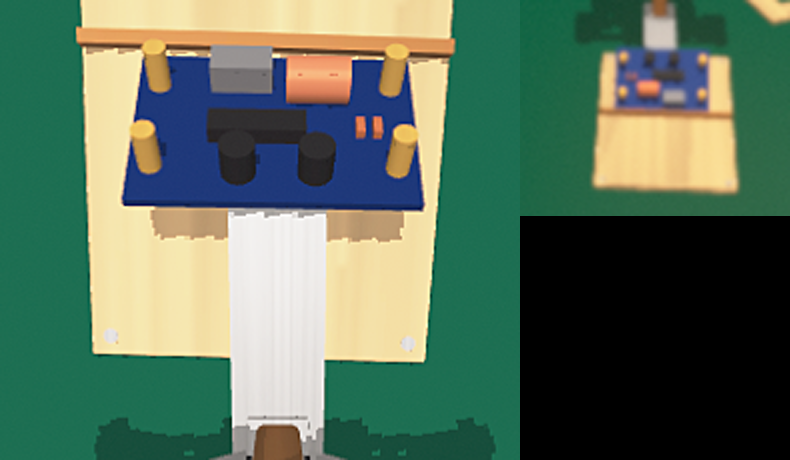

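>>> arm_command(series="0 0 0 0 -0.0025 0.0035 0; 0 0 0 0 -0.0025 0.0035 0; 0 0 0 0 -0.002 0.0035 0; 0 0 0 0 -0.002 0.0035 0; 0 0 0 0 0 0 0")

```text
time: 10.3
tool_pos: [0.4943, 0.0105, 0.096]
ee_rot: [-1.574, -0.004, -1.739]
wrist_force: [-0.1, -0.1, -0.3]
width: 0.0155
```

```bash
python3 look.py 11
```

```text
t 10.3 tip [ 0.5836 -0.0039  0.0489] ypr [-0.1683  0.0056 -0.0004] F [-0.12 -0.09 -0.27] T [ 0.05  0.26 -0.01] w 0.0155
```

View pics/l11.png

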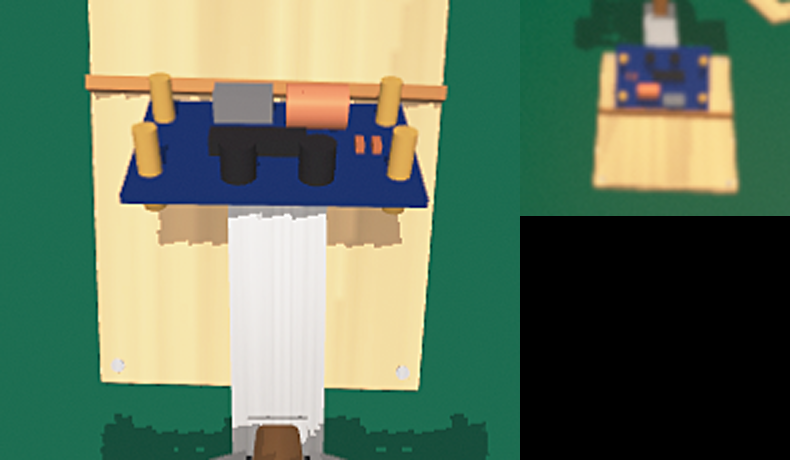

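>>> arm_command(series="0.001 0 0 0 -0.002 0.003 0; 0.001 0 0 0 -0.002 0.003 0; 0.001 0 0 0 -0.002 0.003 0; 0.001 0 0 0 -0.0013 0.003 0; 0.001 0 0 0 -0.0013 0.003 0; 0 0 0 0 0 0 0")

```text
time: 11.0
tool_pos: [0.5098, 0.0079, 0.1048]
ee_rot: [-1.57, -0.004, -1.739]
wrist_force: [0.6, -0.5, -1.1]
width: 0.0161
```

```bash
python3 look.py 12
```

```text
t 11.0 tip [ 0.5993 -0.0065  0.0581] ypr [-0.1681  0.0008 -0.0005] F [ 0.56 -0.45 -1.13] T [0.02 0.27 0.01] w 0.0161
```

View pics/l12.png

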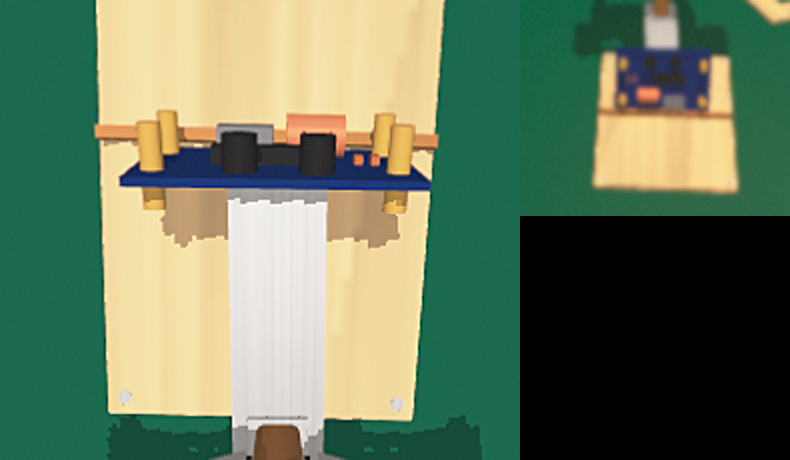

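>>> arm_command(series="0 0 0 0 -0.0008 0.0028 0; 0 0 0 0 -0.0006 0.0028 0; 0 0 0 0 -0.0004 0.0028 0; 0 0 0 0 -0.0002 0.0025 0; 0 0 0 0 0 0 0")

```text
time: 11.6
tool_pos: [0.5209, 0.006, 0.1066]
ee_rot: [-1.57, -0.004, -1.739]
wrist_force: [-0.2, -0.4, -1.4]
width: 0.0154
```

```bash
python3 look.py 13
```

```text
t 11.6 tip [ 0.6104 -0.0084  0.0598] ypr [-0.1681  0.0016 -0.0005] F [-0.23 -0.41 -1.36] T [-0.01  0.16  0.02] w 0.0154
```

View pics/l13.png

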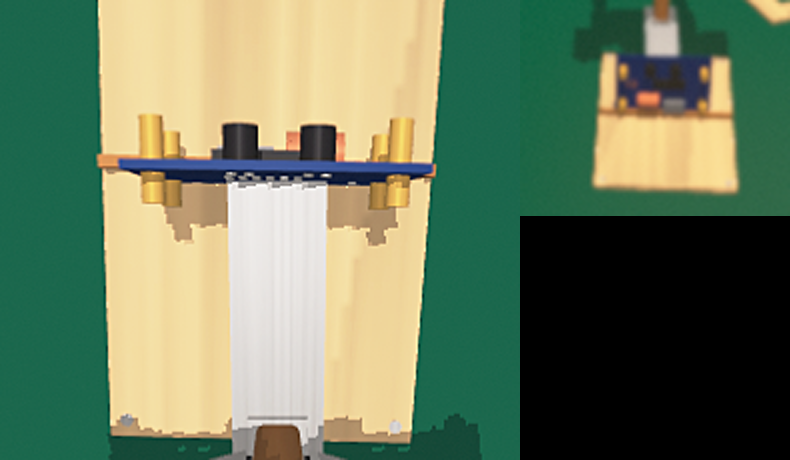

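>>> arm_command(series="0 0 0 0 0 0.0015 0; 0 0 0 0 0 0.0015 0; 0 0 0 0 0 0.0015 0; 0 0 0 0 0 0.0015 0; 0 0 0 0 0 0.0015 0; 0 0 0 0 0 0 0")

```text
time: 12.3
tool_pos: [0.5284, 0.0047, 0.1064]
ee_rot: [-1.571, -0.004, -1.739]
wrist_force: [-0.6, -0.6, 0.0]
width: 0.0158
```

```bash
python3 look.py 14
```

```text
t 12.3 tip [ 0.6179 -0.0096  0.0596] ypr [-0.168   0.0021 -0.0005] F [-0.57 -0.58  0.01] T [0.05 0.17 0.  ] w 0.0158
```

View pics/l14.png

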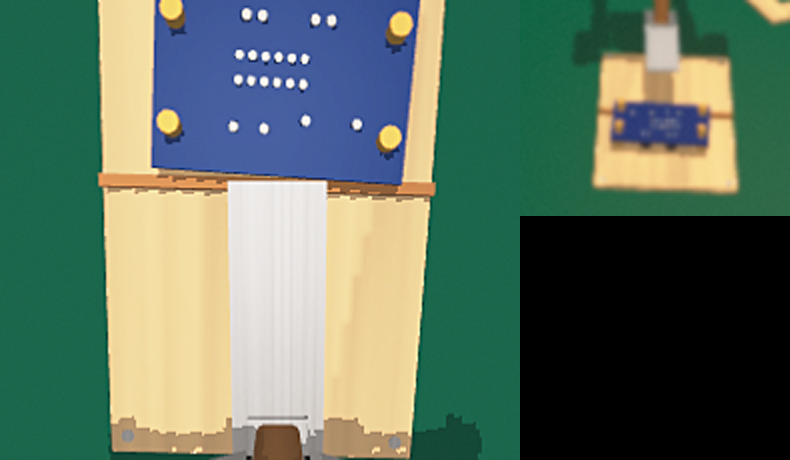

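>>> arm_command(series="0 0 0 0 -0.01 -0.006 0; 0 0 0 0 -0.01 -0.015 0; 0 0 0 0 -0.006 -0.02 0; 0 0 0 0 0 -0.02 0; 0 0 0 0 0 -0.015 0; 0 0 0 0 0 0 0")

```text
time: 13.0
tool_pos: [0.4499, 0.0183, 0.1372]
ee_rot: [-1.569, -0.004, -1.739]
wrist_force: [-0.2, -0.2, -1.2]
width: 0.0159
```

```bash
python3 look.py 15
python3 - <<'E'
from h import *
st();robot.snapshot('top');print(spot('top','board'),spot('top','board_mid'));
im=robot.snapshot('top');cv2.imwrite('pics/t15.png',cv2.resize(im[115:215,270:350],None,fx=5,fy=5,interpolation=cv2.INTER_CUBIC))
E
```

```text
t 13.0 tip [0.5395 0.0039 0.0906] ypr [-1.68e-01 -1.00e-04 -1.00e-04] F [-0.16 -0.21 -1.21] T [0.03 0.16 0.03] w 0.0159
t 13.1 tcp [0.4515 0.0179 0.1371] rot [-1.5674 -0.0039 -1.7393] F [ 1.19 -0.05 -1.19] T [-0.01  0.19 -0.06] w 0.015408900605722808 q [-0.083 -0.112  1.704 -0.004  1.547  1.657]
[(0.79, array([ 0.6617, -0.02  ,  0.0227])), (0.48, array([ 0.4293, -0.1755,  0.003 ]))] [(0.74, array([ 0.6598, -0.0226,  0.0249]))]
```

View pics/l15.png

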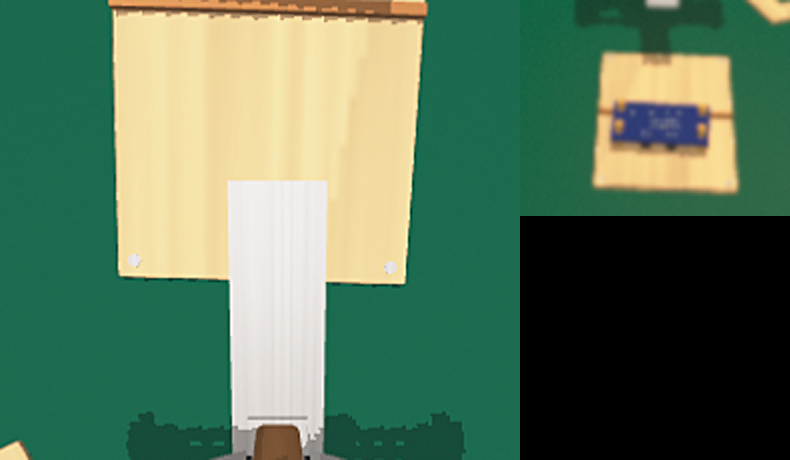

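View pics/t15.png

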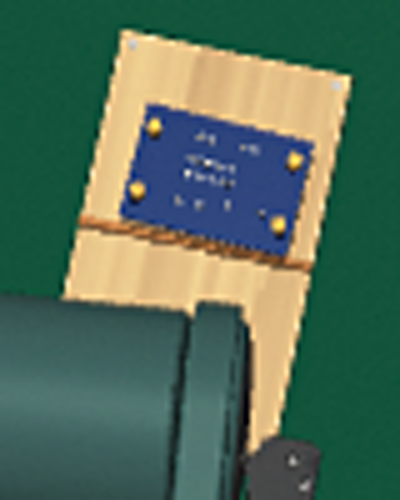

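Run:
```python
from h import *
f=lambda p,s,o:(np.array(p,float)+.5)/s-.5+np.array(o)
q=unproj('top',f([(147,103),(314,145),(290,254),(121,215)],5,(270,115)),.024)[:,:2]
m=q.mean(0);v=(q[0]+q[1]-q[2]-q[3])/2;w=(q[0]+q[3]-q[1]-q[2])/2
print(m,np.hypot(*v),np.hypot(*w),np.arctan2(v[1],v[0]),np.arctan2(-w[0],w[1]))
c=np.array([.6248,-.0078]);u=np.array([np.cos(.19),-np.sin(.19)]);n=np.array([np.sin(.19),np.cos(.19)])
print(np.c_[(q-c)@u,(q-c)@n].round(4),(m-c)@u,(m-c)@n)
sp=unproj('top',f([(155,126),(296,160),(279,225),(138,190)],5,(270,115)),.034)[:,:2];print(np.c_[(sp-c)@u,(sp-c)@n].round(4))
P,Rt=tgt([.4703+.095*np.cos(.4),-.2990+.095*np.sin(.4),.085],.4)
print(P);plan(P,Rt,11,0,arc=True)
```

```text
[ 0.65983095 -0.02103198] 0.06757353271716239 0.10061974750424887 -0.20439340650737914 -0.23159485250547635
[[ 0.0733  0.0434]
 [ 0.0681 -0.0571]
 [ 0.0016 -0.0562]
 [ 0.0047  0.0444]] 0.036899522254472995 -0.006377953371334491
[[ 0.0579  0.0349]
 [ 0.0544 -0.049 ]
 [ 0.0147 -0.0469]
 [ 0.0187  0.0367]]
[ 0.4745774  -0.29806995  0.13161335]
turn [ 0.003 -0.569  0.001] shift [0.3075 0.0058 0.0757]
0.000 -0.052 0.000 0.0227 0.0005 0.0142 0; 0.000 -0.052 0.000 0.0247 0.0005 0.0117 0; 0.000 -0.052 0.000 0.0263 0.0005 0.0090 0; 0.000 -0.052 0.000 0.0276 0.0005 0.0061 0; 0.000 -0.052 0.000 0.0287 0.0005 0.0030 0; 0.000 -0.052 0.000 0.0293 0.0005 -0.0002 0; 0.000 -0.052 0.000 0.0296 0.0005 -0.0036 0; 0.000 -0.052 0.000 0.0295 0.0005 -0.0070 0; 0.000 -0.052 0.000 0.0290 0.0005 -0.0104 0; 0.000 -0.052 0.000 0.0282 0.0005 -0.0138 0; 0.000 -0.052 0.000 0.0269 0.0005 -0.0171 0
```

>>> arm_command(series="0 -0.04 0 0.016 0 0.01 0; 0 -0.052 0 0.0247 0 0.0117 0; 0 -0.052 0 0.0263 0 0.009 0; 0 -0.052 0 0.0276 0 0.006 0; 0 -0.052 0 0.0287 0 0.003 0; 0 -0.052 0 0.0293 0 0 0; 0 -0.052 0 0.0296 0 -0.0036 0; 0 -0.052 0 0.0295 0 -0.007 0; 0 -0.052 0 0.029 0 -0.01 0; 0 -0.052 0 0.028 0 -0.0138 0; 0 -0.04 0 0.018 0 -0.012 0; 0 0 0 0 0 0 0")

```text
time: 14.5
tool_pos: [0.4795, -0.295, 0.1306]
ee_rot: [-1.577, 0.003, -1.167]
wrist_force: [0.8, 0.1, -1.5]
width: 0.0159
```

Run:
```python
from h import *
tipnow()
P,Rt=tgt([.4703+.095*np.cos(.4),-.2990+.095*np.sin(.4),.020],.4)
plan(P,Rt,5,0)
```

```text
t 14.5 tip [ 0.5621 -0.2585  0.0833] ypr [0.4043 0.0083 0.0064] F [ 0.76  0.14 -1.49] T [-0.02  0.13  0.02] w 0.0159
turn [ 0.008  0.004 -0.006] shift [ 0.0011  0.064  -0.0053]
0.002 0.001 -0.001 0.0002 0.0128 -0.0011 0; 0.002 0.001 -0.001 0.0002 0.0128 -0.0011 0; 0.002 0.001 -0.001 0.0002 0.0128 -0.0011 0; 0.002 0.001 -0.001 0.0002 0.0128 -0.0011 0; 0.002 0.001 -0.001 0.0001 0.0128 -0.0012 0
```

>>> arm_command(series="0.002 0.001 -0.001 0 0.0128 -0.001 0; 0.002 0.001 -0.001 0 0.0128 -0.001 0; 0.002 0.001 -0.001 0 0.0128 -0.001 0; 0.002 0.001 -0.001 0 0.0128 -0.001 0; 0 0 -0.001 0 0.008 -0.001 0; 0 0 0 0 0 0 0")

```text
time: 15.1
tool_pos: [0.4741, -0.2923, 0.0629]
ee_rot: [-1.57, 0.004, -1.169]
wrist_force: [0.5, 0.6, -0.8]
width: 0.0162
```

Run:
```python
from h import *
tipnow()
P,Rt=tgt([.4703+.095*np.cos(.4),-.2990+.095*np.sin(.4),.0025],.4)
plan(P,Rt,5,0)
```

```text
t 15.1 tip [ 0.5571 -0.2558  0.0162] ypr [0.4017 0.0014 0.008 ] F [ 0.55  0.57 -0.84] T [-0.09  0.16  0.03] w 0.0162
turn [ 0.001  0.002 -0.008] shift [ 0.0056  0.0138 -0.0019]
0.000 0.000 -0.002 0.0011 0.0028 -0.0004 0; 0.000 0.000 -0.002 0.0011 0.0028 -0.0004 0; 0.000 0.000 -0.002 0.0011 0.0028 -0.0004 0; 0.000 0.000 -0.002 0.0011 0.0028 -0.0004 0; 0.000 0.000 -0.002 0.0011 0.0028 -0.0004 0
```

>>> arm_command(series="0 0 -0.003 0.001 0.003 0 0; 0 0 -0.003 0.001 0.003 0 0; 0 0 -0.002 0.001 0.003 0 0; 0 0 0 0 0.003 0 0; 0 0 0 0 0 0 0")

```text
time: 15.6
tool_pos: [0.4766, -0.2955, 0.0515]
ee_rot: [-1.568, -0.007, -1.169]
wrist_force: [0.2, 0.4, -1.2]
width: 0.0161
```

Run:
```python
from h import *
tipnow()
P,Rt=tgt([.4703+.095*np.cos(.4),-.2990+.095*np.sin(.4),.0015],.4)
plan(P,Rt,1,0)
```

```text
t 15.6 tip [ 0.5599 -0.2594  0.0049] ypr [ 4.024e-01 -3.000e-04 -3.600e-03] F [ 0.19  0.36 -1.18] T [-0.05  0.18  0.  ] w 0.0161
turn [-0.     0.002  0.004] shift [ 0.0015  0.0034 -0.0029]
-0.000 0.002 0.004 0.0015 0.0034 -0.0029 0
```

>>> arm_command(series="0 0 0.003 0 0.002 0 0; 0 0 0 0 0.0012 0 0; 0 0 0 0 0.0006 0 0; 0 0 0 0 0 0 0")

```text
time: 16.0
tool_pos: [0.4772, -0.2961, 0.0482]
ee_rot: [-1.568, -0.005, -1.169]
wrist_force: [0.2, 0.5, -0.8]
width: 0.0156
```

Run:
```python
from h import *
tipnow();st()
```

```text
t 16.0 tip [ 0.5604 -0.2599  0.0017] ypr [ 0.4021 -0.0012 -0.0017] F [ 0.21  0.52 -0.75] T [-0.03  0.2  -0.03] w 0.0156
t 16.0 tcp [ 0.4772 -0.2961  0.0482] rot [-1.5675 -0.0054 -1.1689] F [ 0.21  0.52 -0.75] T [-0.03  0.2  -0.03] w 0.01562738697244862 q [-0.656  0.191  1.573  0.     1.372  0.512]
```

>>> arm_command(series="0 0 0 0 0.0006 0 0; 0 0 0 0 0 0 0; 0 0 0 0 0 0 0.02; 0 0 0 0 0 0 0.03; 0 0 0 0 0 0 0.05; 0 0 0 0 0 0 0.05; 0 0 0 0 0 0 0.05")

```text
time: 16.7
tool_pos: [0.4779, -0.2966, 0.0489]
ee_rot: [-1.566, -0.008, -1.169]
wrist_force: [0.1, 0.1, -0.1]
width: 0.0484
```

>>> arm_command(series="0 0 0 0 -0.008 0 0.05; 0 0 0 0 -0.015 0 0.05; 0 0 0 0 -0.025 0 0.05; 0 0 0 0 -0.03 0 0.05; 0 0 0 0 -0.03 0 0.05; 0 0 0 0 -0.03 0 0.05; 0 0 0 0 -0.02 -0.02 0.05; 0 0 0 0 0 -0.03 0.05; 0 0 0 0 0 -0.03 0.05; 0 0 0 0 0 0 0.05")

```text
time: 17.7
tool_pos: [0.4019, -0.3279, 0.2192]
ee_rot: [-1.565, -0.013, -1.166]
wrist_force: [-0.1, 0.0, 0.9]
width: 0.05
```

Run:
```python
from h import *
st()
t=robot.snapshot('top');cv2.imwrite('pics/t20.png',t)
print(spot('top','board'),spot('top','board_mid'))
cv2.imwrite('pics/w20.png',robot.snapshot('wrist'))
a=cv2.resize(t[115:215,270:350],None,fx=5,fy=5,interpolation=cv2.INTER_CUBIC)
b=cv2.resize(t[175:235,380:430],None,fx=8,fy=8,interpolation=cv2.INTER_CUBIC)
c=np.zeros((500,800,3),np.uint8);c[:500,:400]=a;c[:480,400:]=b;cv2.imwrite('pics/z20.png',c)
s=robot.snapshot('scene');cv2.imwrite('pics/s20.png',cv2.resize(s[150:270,210:410],None,fx=4,fy=4,interpolation=cv2.INTER_CUBIC))
```

```text
t 17.7 tcp [ 0.4019 -0.3279  0.2192] rot [-1.5648 -0.0132 -1.166 ] F [-0.09  0.01  0.88] T [-0.07  0.13 -0.02] w 0.049999925118802864 q [-7.940e-01  4.000e-03  1.431e+00  1.000e-03  1.693e+00  3.720e-01]
[(0.69, array([ 0.6647, -0.0195,  0.024 ]))] [(0.66, array([ 0.663 , -0.0218,  0.0248]))]
```

View pics/z20.png

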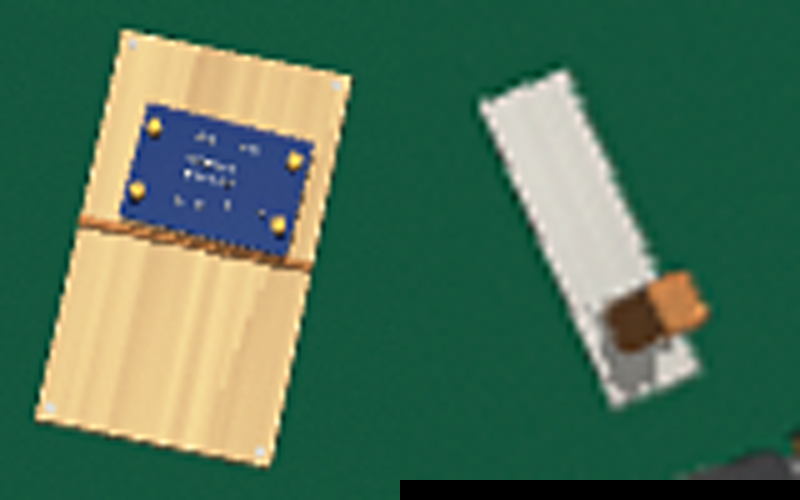

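View pics/s20.png

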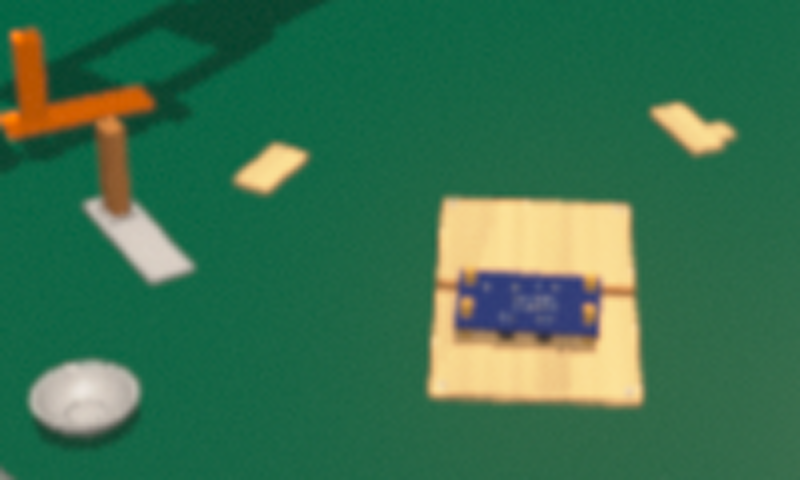

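View pics/w20.png

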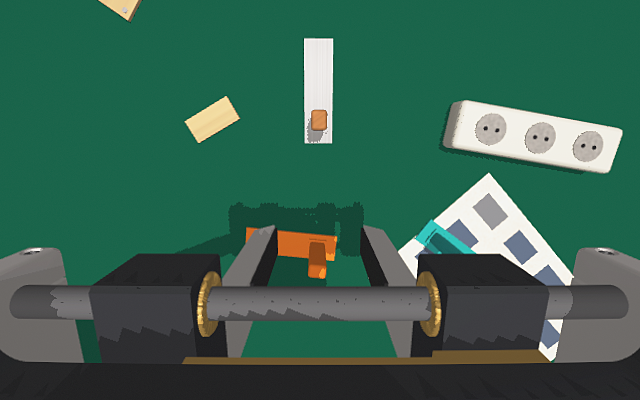

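```bash
python3 -c "
from h import *
print(robot.close_job())"
```

```text
the job is handed in; nothing more can be done
None
```

The circuit board is turned over, the lifter is back on the bench, and I handed the job in about 18 s into the 58 s limit. I gripped the lifter by its handle and slid the blade about 15 mm under the board's outer long edge. I then raised and pushed that edge until the board tipped over the strip. Past the vertical it fell the rest of the way on its own.

**Board:** the last top and scene pictures show it solder side up in the empty half.
- Its centre is about 37 mm beyond the middle of the strip, and its yaw is about 1 to 2.5° off the work board's.
- The spacers come out at their proper spacing in the top view, which fits it lying flat. I did not check flatness any other way.
- One inner corner reaches about 1 mm over the strip's edge. The panel should sit about 9 mm above the strip's top there, and the feet clear it.

**Lifter:** it stands upright on the bench within about 1 cm of where it started. I opened the fingers and drew the gripper clear. The gripper itself never touched the board.

**Other things on the bench:** the parts I checked looked unmoved: dish, both offcuts and the orange look-alike. I did not check the spool, cutters or turquoise look-alike, and no move went near them.

**Disagreements:** the top and wrist cameras differed by about 4.5 mm on where the lifter first stood, so I used the wrist camera for the grasp. The top-view estimates of the board's final centre spread over about 5 mm.

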